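Set the filter turret to the green dot and take a reading

TASK

Set the light reader's filter turret: push the orange tab sideways with the fingers until it points at the green dot on the housing. Then press the white read button down and let it come up again, with the tab still at the green dot; do not press it before the tab is there. Only push: do not pinch the tab, and leave the bottles, jars and other things around where they stand.

Things in the scene. Friction and masses are not known exactly. Their poses are not given: they have to be found in the camera images.
- reader: bench light reader, a fixed white housing 200 x 210 mm (its x, y), top at 46 mm; origin at the centre of its underside; x points to its back, y to its left, z up. It stands up to 0.35 rad turned about the vertical
- hub (a point): centre of the black filter turret (disc of radius 60 mm, its top 57 mm above the worktop) on the reader's top, on the vertical axis about which the turret turns; this point is on the aluminium hub, 62 mm above the worktop. The hub is 32 mm across
- selector (a joint): turning angle of the turret, rad: 0 when the tab points to the reader's front (its -x), growing counter-clockwise seen from above; stops at -1.5 and 1.5. It starts within 0.2 of 0. It has no clicks: friction alone (0.12 N m, about 1.7 N at the tab) holds it where it is left
- tab_mid (a point): middle of the tab: an upright fin with a white core and orange cheeks that stands out beyond the turret's edge and turns with it. The fin is 14 mm thick, 20 mm long along the radius (59 to 79 mm from the axis) and reaches from 52 to 88 mm above the worktop; this point is 69 mm from the axis and 70 mm above the worktop. It is pushed on its side faces (colliders selector_c4, c5)
- pointer (a point): the point on the housing's top at which the tab points, 92 mm from the turret's axis, 13 mm beyond the fin's outer end; it turns with the tab
- green_dot (a point): centre of the green dot, 14 mm across, flat on the housing's top (46 mm above the worktop), 92 mm from the turret's axis. Four dots (green, red, yellow, blue) lie at joint values -1.22, -0.62, 0.62 and 1.22; which colour is where changes from start to start
- read_button (a joint): travel of the white read button, m: 0 released, 0.006 fully down; a spring, about 5 N when fully down, lifts it again. It counts as pressed from 0.004
- read_button_top (a point): centre of the top of the round white read button, 26 mm across, in a black collar on the back left corner of the housing's top; it is pressed straight down
- ointment_jar: small white ointment jar with a pale grey lid, 51 mm across, 40 mm tall, loose on the back right corner of the housing's top; origin at the centre of its underside; to be left alone
- small_amber: small amber bottle with a white cap, 37 mm across, 75 mm tall, loose on the worktop left of the reader; origin at the centre of its underside; to be left alone
- orange_dropper: amber dropper bottle with an orange cap, 33 mm across, 88 mm tall, loose on the worktop right of the reader; origin at the centre of its underside; to be left alone
- black_tape: roll of black tape, 60 mm across, 18 mm tall, loose on the worktop in front of and left of the reader; origin at the centre of its underside; to be left alone
- red_marker: felt marker with a red cap lying on the worktop right of the reader, 140 mm long, 13 mm thick; to be left alone
- white_jar: white jar, 58 mm across, 48 mm tall, far to the left; origin at the centre of its underside; to be left alone
- small_beaker: empty clear beaker, 66 mm across, 70 mm tall, far to the right; origin at the centre of its underside; to be left alone

How it is judged:
On the way, in this order (a step that is already met when the one before it is completed fails the run):
1. the fingers push the tab ((contact force between the fingers and selector_c2 above 0.3 N or contact force between the fingers and selector_c3 above 0.3 N or contact force between the fingers and selector_c4 above 0.3 N or contact force between the fingers and selector_c5 above 0.3 N)), for 0.04 s.
2. the tab points at the green dot (within 8 mm) (horizontal distance between pointer and green_dot below 0.008 m), for 0.2 s.
3. the read button is pressed (4 mm or more) (value of joint read_button above 0.004 m), for 0.05 s.
At the end, for the whole second after the job is handed in: the tab points at the green dot within 8 mm (measured at the dot) and is at rest, and the read button has been pressed and is up again (less than 1.5 mm down) (horizontal distance between pointer and green_dot below 0.008 m and velocity of joint selector between -0.05 and 0.05 rad/s and value of joint read_button below 0.0015 m); the robot touches nothing.
It fails at once if the read button is pressed while the tab is not at the green dot (value of joint read_button above 0.004 m and horizontal distance between pointer and green_dot above 0.008 m).
It fails at once if the tab is pinched (fingers pressing on both its cheeks at once) (contact force between the fingers and selector_c4 above 0.5 N and contact force between the fingers and selector_c5 above 0.5 N).
It fails at once if a bottle, jar or other bystander is moved or lifted by more than 20 mm (distance of any of ointment_jar, small_amber, orange_dropper, black_tape, red_marker, white_jar, small_beaker from where it was at the start of the episode above 0.02 m).
It also fails if it takes over 51 s, if anything falls off the work surface, if the arm or the gripper's body presses on something with over 40 N, if the wrist force passes 120 N, or if a joint passes its speed limit or range.

ROBOT

A 6-joint arm with a two-finger parallel gripper is mounted at the origin on the work surface; the furniture and walls round the work are solid. World frame = base frame: x ahead of the robot, y to its left, z up, the work surface at z = 0. Lengths are in m, angles in rad, forces in N, time in s.
With the tool pointing down it reaches from about 0.3 to 0.825 m from the base axis. Payload 5.4 kg.
Tool frame: the origin (TCP) lies between the finger pads; the fingertips stand 8 mm ahead of it and the grasp point (between the pads) lies 11 mm behind it (arm.tip_extent is the distance from the TCP to the fingertips, in m); x points along the fingers, z is the direction in which the jaws open and shut, and the axes are right-handed (so a half turn about x gives the same grasp; the last joint's range is limited). The gripper opens to 92 mm and grips with 3 to 60 N. Pads are 20 mm wide; open, the fingers measure 128 mm over their backs; the gripper's body (75 mm by 189 mm) begins 69 mm behind the grasp point.
Start: joints at [0.984, 0.158, 1.597, -0, 1.386, -0.21], TCP at [0.212, 0.535, 0.223] pointing down, gripper open.
Joint ranges: [-2.91, 2.91], [-0.94, 2.29], [0.18, 2.7], [-1.29, 4.43], [0.17, 2.64], [-3, 3]. Speed limits (rad/s): [2.57, 2.57, 3.14, 3.14, 3.14, 3.14].

INTERFACE

Orientations are given as a unit quaternion [w, x, y, z].
In Python, from workcell import arm gives the robot as it stands.
- The arm moves only by the tool drive_tool, never from a script. Its argument "rows" is one flat list of numbers, 4 for each row, row after row: the shift along the tool's x, y, z in m, then the turn about the tool's x in rad. A call has 1 to 20 rows; each row is the pose to reach, as a shift and turn from the pose commanded when the call began, along the tool's axes at that moment; what a row does not reach only later rows make up. A row lasts 1/10 s, in which the tool goes at most 50 mm and 8.59 degrees, less where a joint would pass 70% of its speed; a pose out of reach is approached as far as the arm can. A call with a gripper value outside its range is refused whole. "hand" is the opening, from -1 (shut) to 1 (fully open), so that 0 is half open, set as the call begins (left out, the last holds). The fingers move at their own pace and stop on an object; "squeeze" is the grip in N (left out, the last holds). Time passes only in rows, so rows that repeat a pose let the fingers close. It gives the time, the measured TCP pose, the force and the opening at its end, in the units of the state.
- arm.state(): the state, without advancing time (a new reading comes with each control period).
- arm.grab_frame(name): name is "scene" or "top"; returns the picture (384x512x3 uint8, red, green, blue); there is no depth.
- arm.get_calibration(name): a dict with "vfov" (degrees; the focal length in pixels is half the picture's height over the tangent of half this angle, whatever the lens; pixels are square), "cx", "cy" (the principal point, pixels), "R" (3x3) and "t" (3): a world point X has camera coordinates R X + t. Camera axes: x right, y down, z forward; pixel columns grow to the right and rows downward; lengths in m; the calibration is good to about 2 mm. A picture is of the moment at which its call begins. get_calibration takes no time and is no camera call.
- arm.finish_job(): hands the job in, once; it reports no verdict.
The state is a dict: "t": time; "q": joint angles; "qvel": joint speeds; "tau": joint torques, N m; "ee_pos": TCP position; "orientation": TCP orientation; "contact_force": force on the tool from outside, world axes, zero at the start; "torque": the same for the moment, N m; "gripper_width": opening from 0.0 (shut) to 1.0 (fully open).
Only numpy, scipy, OpenCV 4.12 (cv2) and the standard library are available. Lean on these libraries where they do the work, as an engineer would, in place of code of your own. Each camera call takes 0.05 s, during which the arm holds its last target.

## Working session

There is one attempt and no reset: what is moved stays moved. The work goes in short steps, Python scripts to look and compute and a tool call to move; the robot and the scene stay as the last step left them, time stands still between calls to the robot, and variables do not carry over. Pictures are saved under pics/ and viewed, and the job is handed in when it is done.

Besides the shell and the picture viewer there is one more tool, called after "Call:" as name(argument=value, ...) on one line, values as JSON. drive_tool: Moves the arm, as the interface text tells. Its arguments: {"type":"object","properties":{"rows":{"type":"array"},"hand":{"type":"number"},"squeeze":{"type":"number"}},"required":["rows"]}

```bash
mkdir -p pics
python3 - <<'E'
from workcell import arm
import cv2
for n in ("scene","top"):
    f=arm.grab_frame(n); cv2.imwrite(f"pics/{n}0.png",f[:,:,::-1])
    c=arm.get_calibration(n); print(n,c)
s=arm.state(); print(s)
E
```

```text
scene {'vfov': 56.97219447887472, 'cx': 257.7279218346715, 'cy': 190.75408234049547, 'R': array([[ 0.69237825, -0.72153014, -0.00257362],
       [-0.36742962, -0.34951017, -0.86188057],
       [ 0.6209733 ,  0.59769298, -0.50710478]]), 't': array([-0.40583775,  0.26143355,  1.01834377])}
top {'vfov': 55.820085026902376, 'cx': 255.8574509423652, 'cy': 189.27458391147414, 'R': array([[-0.01470492, -0.99975164, -0.01674596],
       [-0.99823113,  0.01564331, -0.05735767],
       [ 0.05760539,  0.01587289, -0.99821324]]), 't': array([0.00633542, 0.55045465, 1.24775272])}
{'t': 0.1, 'q': array([ 9.83853450e-01,  1.58995164e-01,  1.59812958e+00, -9.68174669e-06,
        1.38616824e+00, -2.10105770e-01]), 'qvel': array([ 1.01920225e-03, -6.55789869e-04, -3.11947214e-03, -7.27725820e-05,
       -1.07958505e-03,  6.12456201e-04]), 'tau': array([-4.15250643e-04, -3.86508322e+01, -3.22957456e+01,  7.01664272e-02,
        3.39955080e-02, -7.58332089e-05]), 'ee_pos': array([0.21129993, 0.53417046, 0.22170056]), 'orientation': array([ 0.58424765, -0.39772831,  0.58535857,  0.39726845]), 'contact_force': array([-0.33497666,  1.12917338, -0.33089537]), 'torque': array([0.02633441, 0.00785465, 0.05680195]), 'gripper_width': 1.0003087479432515}
```

View pics/scene0.png

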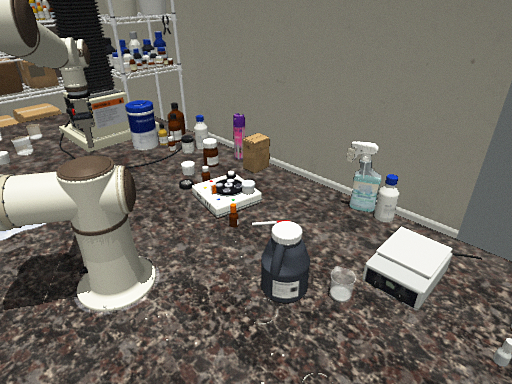

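View pics/top0.png

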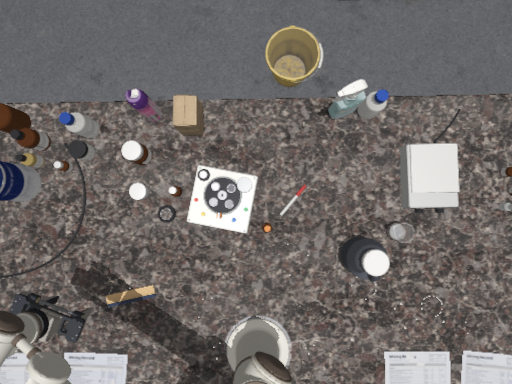

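Run:
```python
import cv2
f=cv2.imread("pics/top0.png")
cv2.imwrite("pics/topc.png",cv2.resize(f[155:245,145:285],None,fx=5.6,fy=5.6,interpolation=cv2.INTER_CUBIC))
f=cv2.imread("pics/scene0.png")
cv2.imwrite("pics/scc.png",cv2.resize(f[155:235,170:280],None,fx=7,fy=7,interpolation=cv2.INTER_CUBIC))
```

```text
(no output)
```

View pics/topc.png

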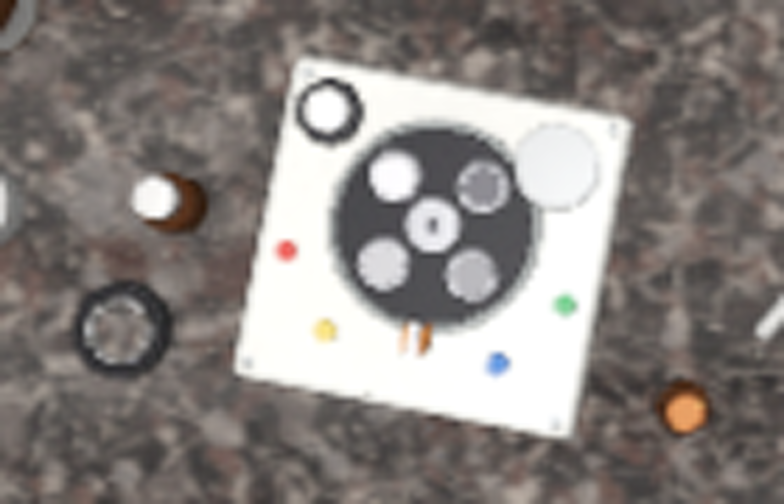

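View pics/scc.png

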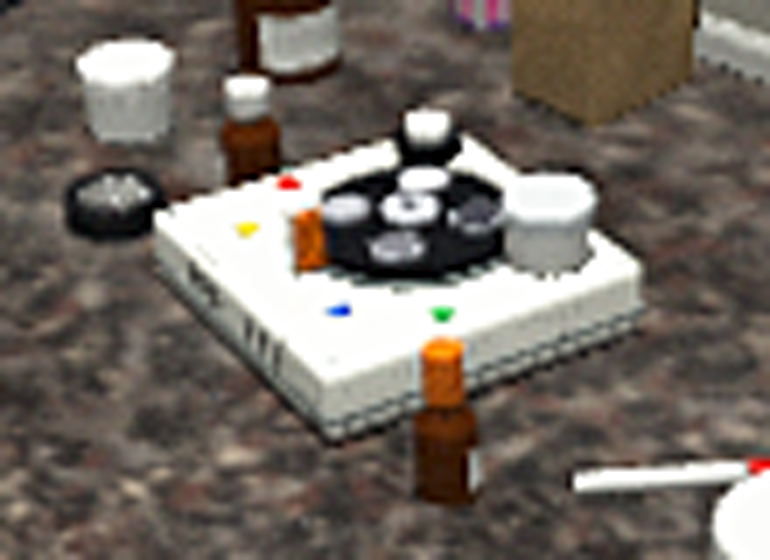

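The tab (crop ≈415,340) points roughly to the front. The green dot is at crop (565,305), on the right at joint +1.22, and the button is at (328,110). Next I'll measure these points.

```bash
cat > h.py <<'E'
import numpy as np, cv2
from workcell import arm
def ray(name,u,v,z):
    c=arm.get_calibration(name); f=192/np.tan(np.radians(c['vfov']/2))
    d=c['R'].T@np.array([(u-c['cx'])/f,(v-c['cy'])/f,1]); o=-c['R'].T@c['t']
    return o+d*(z-o[2])/d[2]
def cen(f,box,lo,hi):
    x0,y0,x1,y1=box; hsv=cv2.cvtColor(f[y0:y1,x0:x1],cv2.COLOR_BGR2HSV)
    m=cv2.inRange(hsv,np.array(lo),np.array(hi)); ys,xs=np.nonzero(m)
    w=hsv[ys,xs,1].astype(float)
    return (xs*w).sum()/w.sum()+x0,(ys*w).sum()/w.sum()+y0,len(xs)
E
python3 - <<'E'
from h import *
f=cv2.imread("pics/top0.png"); g=cv2.imread("pics/scene0.png")
P={}
for n,bt,bs,lo,hi in [("green",(240,203,252,216),(228,195,238,204),(40,70,40),(85,255,255)),
 ("blue",(228,214,240,226),(213,195,224,203),(100,70,40),(125,255,255)),
 ("yellow",(197,208,209,219),(200,184,210,191),(20,70,60),(35,255,255)),
 ("red",(190,194,202,205),(206,178,216,184),(0,90,60),(8,255,255))]:
    a=cen(f,bt,lo,hi); b=cen(g,bs,lo,hi)
    A=ray("top",*a[:2],.046);B=ray("scene",*b[:2],.046); P[n]=A
    print(n,np.round(a,1),np.round(A,4),np.round(b,1),np.round(B,4))
px=lambda u,v:(u/5.6+145-.4,v/5.6+155-.4)
hub=ray("top",*px(433,225),.062); but=ray("top",*px(328,111),.052)
ps=lambda u,v:(u/7+170-.4,v/7+155-.4)
print("hub",hub,ray("scene",*ps(411,208),.062)); print("but",but,ray("scene",*ps(427,122),.055))
for n in P: d=P[n]-hub; print(n,np.hypot(d[0],d[1]),np.degrees(np.arctan2(d[1],d[0])))
for n,c in [("FL",(240,376)),("FR",(570,437)),("BL",(300,60)),("BR",(630,120))]: print(n,ray("top",*px(*c),.046))
for n,c,z in [("tab",(416,336),.088),("jar",(557,167),.086),("dropper",(685,411),.088),("amb",(157,197),.075),("tape",(123,328),.018)]: print(n,ray("top",*px(*c),z))
E
```

```text
green [245.7 208.9   7. ] [0.4825 0.033  0.046 ] [232.8 199.4   5. ] [0.4856 0.0319 0.046 ]
blue [233.6 219.4  10. ] [0.4478 0.0745 0.046 ] [218.2 198.9   4. ] [0.4505 0.074  0.046 ]
yellow [202.6 213.5  12. ] [0.4693 0.1797 0.046 ] [204.9 187.3   5. ] [0.4713 0.1782 0.046 ]
red [195.8 199.1   8. ] [0.5183 0.2025 0.046 ] [210.8 180.7   5. ] [0.522 0.203 0.046]
hub [0.53108491 0.11157073 0.062     ] [0.53238727 0.10737715 0.062     ]
but [0.6018264  0.17592242 0.052     ] [0.61772526 0.18805386 0.055     ]
green 0.09236765205232662 -121.76931303439655
blue 0.09116714653395926 -156.02574092322854
yellow 0.09204035096730463 132.20684176425542
red 0.09179439623522098 97.98884156938558
FL [0.44195447 0.2314139  0.046     ]
FR [0.40241915 0.03167948 0.046     ]
BL [0.63403248 0.19385998 0.046     ]
BR [ 0.59391626 -0.00740698  0.046     ]
tab [0.46505035 0.11928826 0.088     ]
jar [0.56307194 0.03550096 0.086     ]
dropper [ 0.41914865 -0.03743472  0.088     ]
amb [0.54974039 0.27462486 0.075     ]
tape [0.47191353 0.31003267 0.018     ]
```

```bash
cat >> h.py <<'E'
from scipy.spatial.transform import Rotation as Rn
def tri(a,b):
    L=[]
    for n,(u,v) in (("top",a),("scene",b)):
        p=ray(n,u,v,0.);q=ray(n,u,v,.1);d=(q-p)/np.linalg.norm(q-p);L.append((p,d))
    A=sum(np.eye(3)-np.outer(d,d) for p,d in L); y=sum((np.eye(3)-np.outer(d,d))@p for p,d in L)
    X=np.linalg.solve(A,y); return X,[float(np.linalg.norm(np.cross(X-p,d))) for p,d in L]
def tool():
    s=arm.state(); w,x,y,z=s['orientation']; return s,Rn.from_quat([x,y,z,w]).as_matrix()
E
python3 - <<'E'
from h import *
px=lambda u,v:(u/5.6+145-.4,v/5.6+155-.4)
ps=lambda u,v:(u/7+170-.4,v/7+155-.4)
print("but",tri(px(328,111),ps(427,122))); print("hub",tri(px(433,225),ps(411,208)))
s,R=tool(); print(np.round(R,3))
E
```

```text
but (array([0.60164642, 0.17235679, 0.06665773]), [0.0017697068138643683, 0.0017697068138643865])
hub (array([0.53253704, 0.1104416 , 0.06074148]), [0.0018846285135281128, 0.0018846285135281375])
[[-0.001 -0.93   0.368]
 [-0.001  0.368  0.93 ]
 [-1.     0.    -0.002]]
```

Run:
```python
from h import *
f=cv2.imread("pics/top0.png")
a=cv2.resize(f[165:185,190:215],None,fx=24,fy=24,interpolation=cv2.INTER_CUBIC)
f=cv2.imread("pics/scene0.png")
b=cv2.resize(f[165:185,222:242],None,fx=9.6*2.5,fy=24,interpolation=cv2.INTER_CUBIC)
cv2.imwrite("pics/b.png",cv2.resize(cv2.hconcat([a,b]),None,fx=.7,fy=.7))
```

```text
(no output)
```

View pics/b.png

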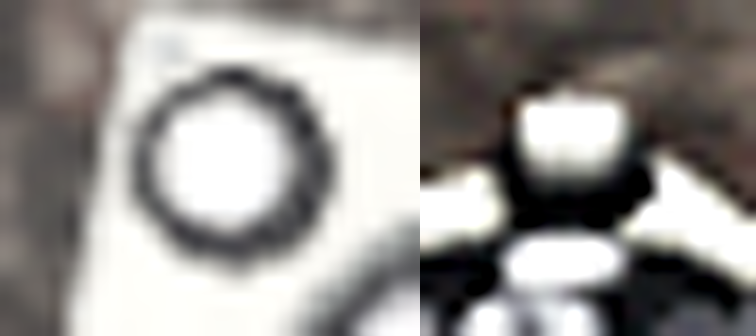

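Two-view checks agree to about 2 mm:
- **Hub:** about (.532, .111).
- **Green dot:** about (.484, .0325), 92 mm from the hub as expected.
- **Button top:** about (.602, .172, .07).
- **Tab:** at about +0.09 rad, to be pushed counter-clockwise.

I'll shut the gripper and go to a point above the pushing side of the tab.

Call:
drive_tool(rows=[0.0,-0.04,-0.025,-0.03,0.0,-0.08,-0.05,-0.06,0.01,-0.12,-0.08,-0.09,0.01,-0.16,-0.105,-0.12,0.02,-0.2,-0.13,-0.15,0.02,-0.24,-0.155,-0.18,0.02,-0.28,-0.18,-0.21,0.02,-0.32,-0.205,-0.24,0.02,-0.35,-0.225,-0.26,0.02,-0.373,-0.241,-0.26,0.02,-0.373,-0.241,-0.26,0.02,-0.373,-0.241,-0.26], hand=-1, squeeze=10)

```text
t: 1.3
ee_pos: [0.4694, 0.1732, 0.2022]
orientation: [0.528, -0.469, 0.529, 0.47]
contact_force: [0.3, 0.5, 0.3]
gripper_width: 0.003
```

Run:
```python
from h import *
s,R=tool(); print(s['t'],s['ee_pos'],s['contact_force'],s['gripper_width'],arm.tip_extent); print(np.round(R,3))
for n in ("top","scene"):
    f=arm.grab_frame(n)[:,:,::-1]; c=f[130:260,130:290] if n=="top" else f[90:235,150:290]
    cv2.imwrite(f"pics/{n}1.png",cv2.resize(c,None,fx=4,fy=4,interpolation=cv2.INTER_CUBIC))
```

```text
1.3 [0.46941124 0.17319522 0.20216887] [0.25962554 0.45543165 0.34721293] 0.003005847885608845 0.008
[[-0.001 -0.993  0.118]
 [ 0.     0.118  0.993]
 [-1.     0.001  0.   ]]
```

View pics/scene1.png

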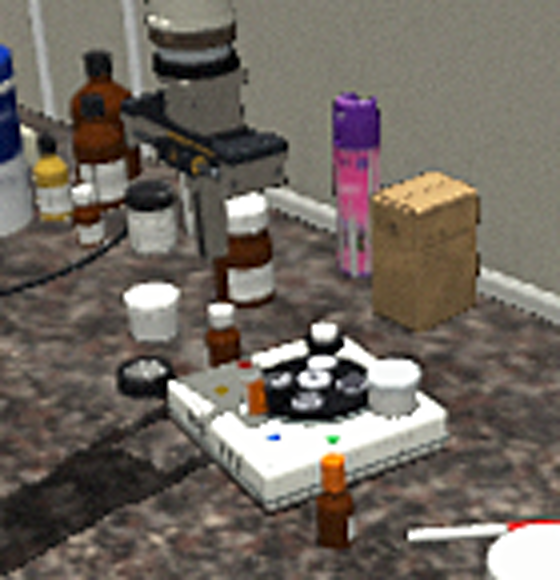

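View pics/top1.png

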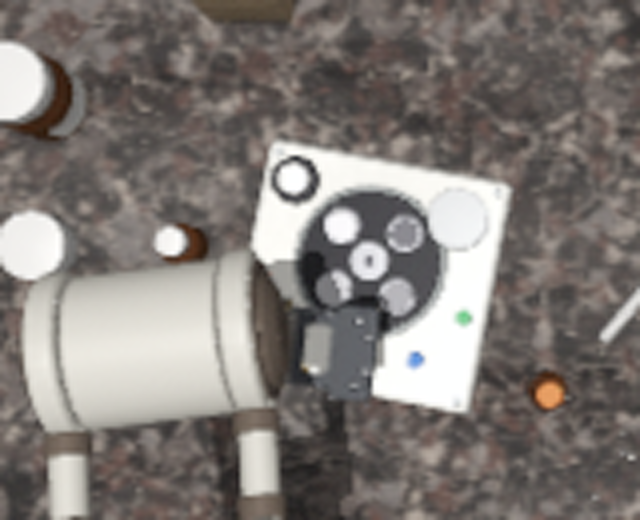

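Call:
drive_tool(rows=[0.03,0,0,0,0.06,0,0,0,0.09,0,0,0,0.11,0,0,0,0.12,0,0,0,0.127,0,0,0,0.127,0,0,0])

```text
t: 2.1
ee_pos: [0.4694, 0.1738, 0.0755]
orientation: [0.528, -0.47, 0.528, 0.47]
contact_force: [-0.4, -0.6, 0.0]
gripper_width: 0.005
```

```bash
cat > plan.py <<'E'
from h import *
hub=np.array([.532,.111])
s,R=tool(); print(s['t'],s['ee_pos'],s['contact_force'])
p0=s['ee_pos'][:2]; y=R[:2,1]; z=R[:2,2]; a0=np.arctan2(z[1],z[0])
def row(phi_deg,gap,r=.070):
    ph=np.radians(phi_deg);u=np.array([np.cos(ph),np.sin(ph)]);t=np.array([-u[1],u[0]])
    d=hub+r*u-gap*t-p0
    turn=-((ph-np.pi/2-a0+np.pi/2)%np.pi-np.pi/2)
    return d@y,d@z,turn
E
python3 - <<'E'
from plan import *
for ph,g in [(173.4,.04),(173.4,.025)]+[(x,.025) for x in range(178,244,5)]: print(ph,np.round(row(ph,g),3))
E
```

```text
2.1 [0.46942199 0.17376347 0.07545108] [-0.37449484 -0.64409294  0.01281028]
173.4 [ 0.001 -0.015 -0.001]
173.4 [ 0.001 -0.03  -0.001]
178 [ 0.002 -0.036 -0.081]
183 [ 0.004 -0.042 -0.168]
188 [ 0.005 -0.049 -0.256]
193 [ 0.005 -0.055 -0.343]
198 [ 0.005 -0.062 -0.43 ]
203 [ 0.004 -0.068 -0.517]
208 [ 0.002 -0.074 -0.605]
213 [ 0.    -0.081 -0.692]
218 [-0.002 -0.087 -0.779]
223 [-0.005 -0.092 -0.866]
228 [-0.009 -0.098 -0.954]
233 [-0.012 -0.103 -1.041]
238 [-0.017 -0.108 -1.128]
243 [-0.022 -0.112 -1.216]
```

Call:
drive_tool(rows=[0,0.0,-0.01,0,0,0.001,-0.02,0,0,0.001,-0.026,0,0,0.001,-0.03,0,0,0.002,-0.036,-0.08,0,0.003,-0.039,-0.125,0,0.004,-0.042,-0.17,0,0.005,-0.049,-0.255,0,0.005,-0.055,-0.34,0,0.005,-0.062,-0.43,0,0.004,-0.068,-0.515,0,0.002,-0.074,-0.605,0,0.0,-0.081,-0.69,0,-0.002,-0.087,-0.78,0,-0.003,-0.089,-0.82,0,-0.005,-0.092,-0.865,0,-0.005,-0.092,-0.865])

```text
t: 3.8
ee_pos: [0.4641, 0.0809, 0.0759]
orientation: [-0.283, 0.648, -0.283, -0.648]
contact_force: [-0.3, -0.1, -0.7]
gripper_width: 0.005
```

Run:
```python
from plan import *
print(R.round(3))
for n in ("top","scene"):
    f=arm.grab_frame(n)[:,:,::-1]; cv2.imwrite(f"pics/{n}2full.png",f); c=f[130:260,150:290] if n=="top" else f[120:235,170:290]
    cv2.imwrite(f"pics/{n}2.png",cv2.resize(c,None,fx=4.5,fy=4.5,interpolation=cv2.INTER_CUBIC))
```

```text
3.8 [0.46409735 0.08094354 0.0758515 ] [-0.26413639 -0.13183282 -0.68980095]
[[ 0.    -0.733 -0.68 ]
 [ 0.    -0.68   0.733]
 [-1.    -0.    -0.   ]]
```

View pics/scene2.png

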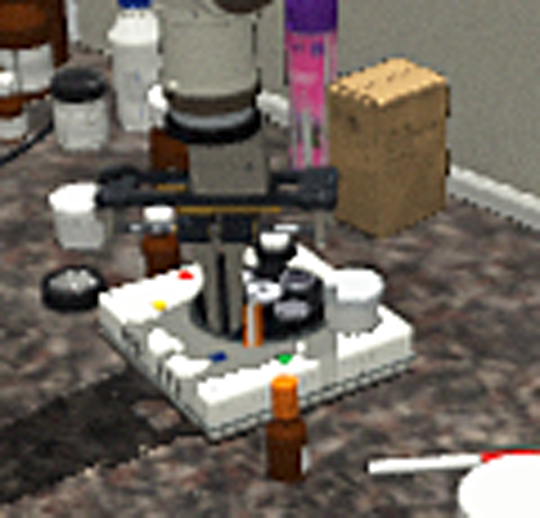

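View pics/top2.png

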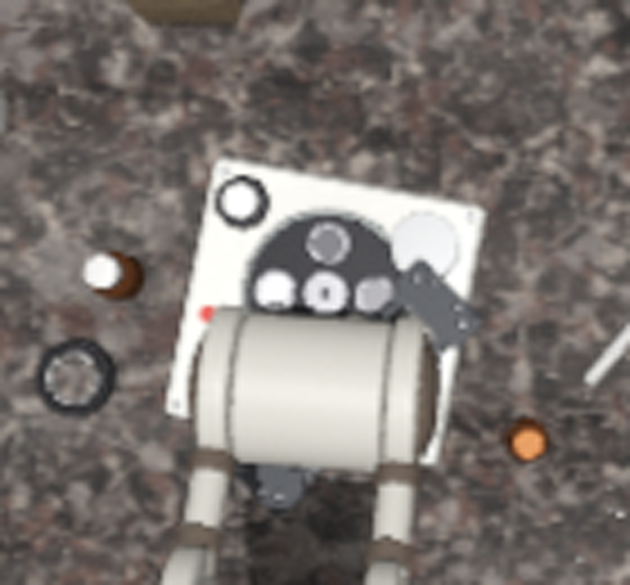

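The dark filter hole has turned about 48°, so the tab is at about 221° with 238.4° as the goal. The fingers lead by about 1.8°, so I'll aim for roughly 240°.

Run:
```python
from plan import *
for ph,g in [(223,.025),(227,.025),(231,.025),(235,.025),(238,.025),(240,.025)]: print(ph,np.round(row(ph,g),3))
```

```text
3.9 [0.46409112 0.08113476 0.07574961] [-0.11217265  0.24018958 -0.39814943]
223 [-0.     0.001 -0.004]
227 [ 0.002 -0.004 -0.074]
231 [ 0.003 -0.009 -0.143]
235 [ 0.004 -0.015 -0.213]
238 [ 0.004 -0.018 -0.265]
240 [ 0.004 -0.021 -0.3  ]
```

Push to about 240, then back off tangentially, and lift to look.

Call:
drive_tool(rows=[0,0.001,-0.002,-0.04,0,0.002,-0.004,-0.075,0,0.003,-0.007,-0.11,0,0.003,-0.01,-0.145,0,0.004,-0.012,-0.18,0,0.004,-0.015,-0.215,0,0.004,-0.018,-0.265,0,0.004,-0.02,-0.285,0,0.004,-0.021,-0.3,0,0.004,-0.021,-0.3,0,0.004,-0.021,-0.3])

```text
t: 5.0
ee_pos: [0.4751, 0.0633, 0.0754]
orientation: [0.183, -0.683, 0.183, 0.683]
contact_force: [-2.3, 0.0, 0.3]
gripper_width: 0.007
```

Call:
drive_tool(rows=[0,0,0.005,0,0,0,0.015,0,0,0,0.03,0,0,0,0.03,0,-0.03,0,0.03,0,-0.07,0,0.03,0,-0.11,0,0.03,0,-0.12,0,0.03,0,-0.12,0.0,0.06,0,-0.12,0.0,0.1,0,-0.12,0.0,0.14,0,-0.12,0.0,0.16,0,-0.12,0.0,0.16,0])

```text
t: 6.3
ee_pos: [0.3351, 0.144, 0.1948]
orientation: [0.182, -0.683, 0.182, 0.683]
contact_force: [-0.2, -0.5, 0.6]
gripper_width: 0.007
```

Run:
```python
from plan import *
print(R.round(3))
for n in ("top","scene"):
    f=arm.grab_frame(n)[:,:,::-1]; cv2.imwrite(f"pics/{n}3full.png",f); c=f[130:260,150:290] if n=="top" else f[120:235,170:290]
    cv2.imwrite(f"pics/{n}3.png",cv2.resize(c,None,fx=4.5,fy=4.5,interpolation=cv2.INTER_CUBIC))
```

```text
6.3 [0.33508929 0.14401307 0.19484856] [-0.18598036 -0.46668563  0.5803334 ]
[[-0.    -0.497 -0.868]
 [ 0.    -0.868  0.497]
 [-1.    -0.     0.   ]]
```

View pics/scene3.png

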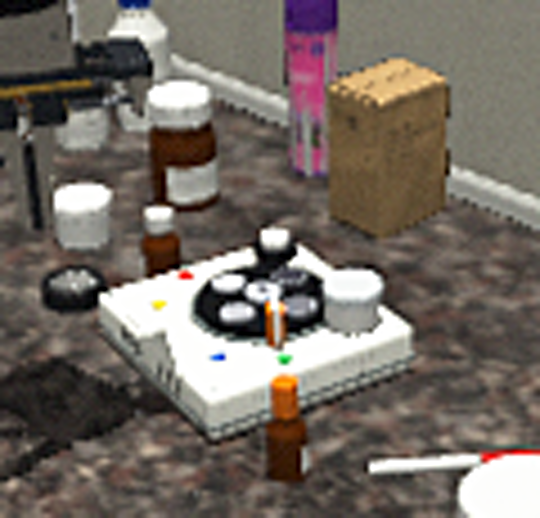

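View pics/top3.png

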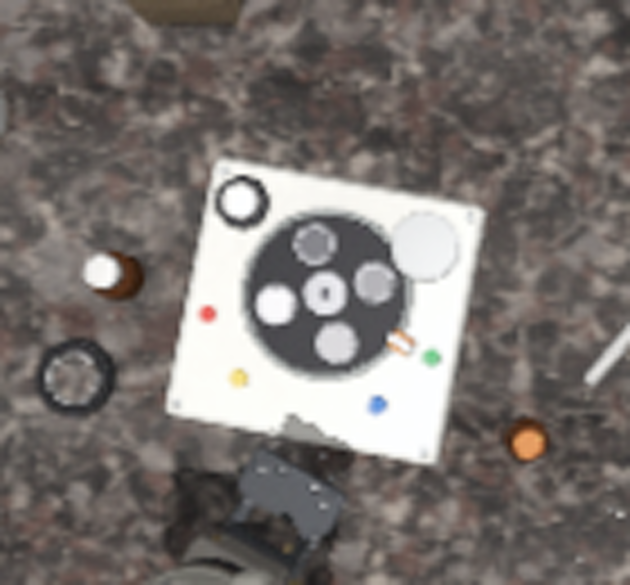

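Run:
```python
from h import *
A=lambda d:np.degrees(np.arctan2(d[1],d[0]))
for k,(f,ox,oy,sc,holes,hub,tab) in enumerate([(None,145,155,5.6,[(396,175),(483,185),(383,263),(471,275)],(433,225),None),(None,150,130,4.5,[(315,243),(375,283),(275,304),(335,343)],(325,293),(401,342))]):
    P=lambda c,z:ray("top",c[0]/sc+ox-.4,c[1]/sc+oy-.4,z)[:2]
    h=P(hub,.062)
    print("hub",h,[ (round(A(P(c,.057)-h)%90,1)) for c in holes], "hole centroid",np.mean([P(c,.057) for c in holes],axis=0))
    if tab: t=P(tab,.088); print("tab",t,np.hypot(*(t-h)),A(t-h))
f=cv2.imread("pics/top3full.png"); a=cen(f,(240,203,252,216),(40,70,40),(85,255,255)); g=ray("top",*a[:2],.046)[:2]; print("green",g,A(g-h),np.hypot(*(g-h)))
m=cen(f,(234,200,244,212),(5,90,60),(20,255,255)); t=ray("top",*m[:2],.085)[:2]; print("orange",m,t,A(t-h),np.hypot(*(t-h)))
f=cv2.imread("pics/top0.png");m=cen(f,(213,210,224,222),(5,90,60),(20,255,255)); t=ray("top",*m[:2],.085)[:2]; print("orange0",m,t,A(t-h))
a=cv2.resize(cv2.imread("pics/top3full.png")[196:220,228:256],None,fx=22,fy=22,interpolation=cv2.INTER_CUBIC)
cv2.imwrite("pics/t3.png",a)
a=cv2.resize(cv2.imread("pics/scene3full.png")[178:206,218:246],None,fx=20,fy=20,interpolation=cv2.INTER_CUBIC)
cv2.imwrite("pics/s3.png",a)
```

```text
hub [0.53108491 0.11157073] [np.float64(36.3), np.float64(38.7), np.float64(35.7), np.float64(36.1)] hole centroid [0.5316381  0.11197573]
hub [0.53131696 0.11190257] [np.float64(11.5), np.float64(10.9), np.float64(11.0), np.float64(10.0)] hole centroid [0.53138454 0.112465  ]
tab [0.49356247 0.05387113] 0.06923185263557059 -123.04749719128974
green [0.48246062 0.0330296 ] -121.77534345437991 0.0927787004307546
orange (np.float64(238.14570858283435), np.float64(204.95808383233532), 5) [0.49573972 0.05589886] -122.42639570569642 0.0663487387142814
orange0 (np.float64(220.49953401677539), np.float64(214.90307548928237), 8) [0.46394755 0.11433981] 177.92810289755337
```

View pics/t3.png

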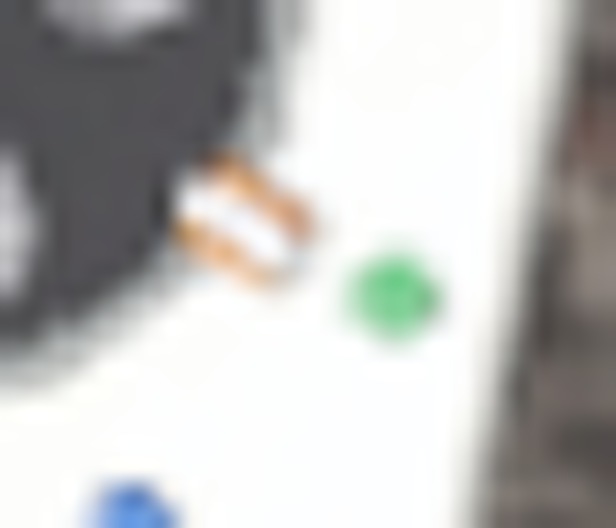

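View pics/s3.png

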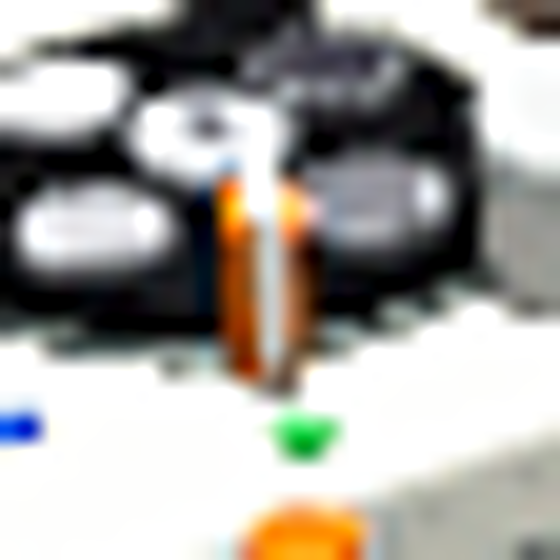

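The tab-angle estimates run from -121.8 to -124.2°, against the dot at -121.7° (tolerance ±5°), so the tab is at the green dot. The bystanders look unmoved. Next is to go above the button.

Call:
drive_tool(rows=[0,-0.02,-0.028,0,0,-0.04,-0.056,0,0,-0.06,-0.084,0,0,-0.08,-0.112,0,0,-0.1,-0.14,0,0,-0.12,-0.168,0,0,-0.14,-0.196,0,0,-0.157,-0.218,0,0,-0.157,-0.218,0,0.03,-0.157,-0.218,0,0.06,-0.157,-0.218,0,0.085,-0.157,-0.218,0,0.085,-0.157,-0.218,0])

```text
t: 7.7
ee_pos: [0.6007, 0.1691, 0.1055]
orientation: [0.182, -0.68, 0.184, 0.686]
contact_force: [-0.2, -0.1, -0.9]
gripper_width: 0.007
```

Run:
```python
from plan import *
print(R.round(3))
for n in ("top","scene"):
    f=arm.grab_frame(n)[:,:,::-1]; c=f[130:260,150:290] if n=="top" else f[120:235,170:290]
    cv2.imwrite(f"pics/{n}4.png",cv2.resize(c,None,fx=4.5,fy=4.5,interpolation=cv2.INTER_CUBIC))
```

```text
7.7 [0.6007085  0.16914437 0.10554071] [-0.20932458 -0.12160713 -0.85303144]
[[-0.009 -0.5   -0.866]
 [-0.001 -0.866  0.5  ]
 [-1.     0.005  0.007]]
```

View pics/scene4.png

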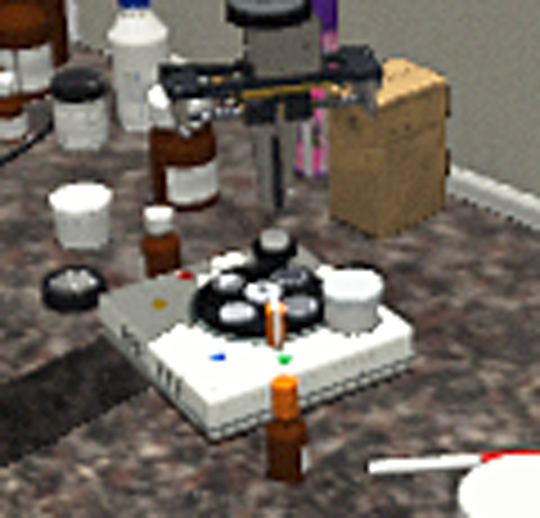

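Call:
drive_tool(rows=[0.01,-0.003,0,0,0.02,-0.003,0,0,0.02,-0.003,0,0,0.02,-0.003,0,0])

```text
t: 8.2
ee_pos: [0.6053, 0.173, 0.0905]
orientation: [0.183, -0.683, 0.183, 0.683]
contact_force: [0.6, 0.2, -0.2]
gripper_width: 0.008
```

Call:
drive_tool(rows=[0.003,0,0,0,0.006,0,0,0,0.008,0,0,0,0.008,0,0,0])

```text
t: 8.6
ee_pos: [0.6051, 0.1729, 0.0822]
orientation: [0.183, -0.683, 0.183, 0.683]
contact_force: [1.0, -0.9, -0.3]
gripper_width: 0.005
```

Call:
drive_tool(rows=[0,0.001,0.002,0,0.002,0.001,0.002,0,0.004,0.001,0.002,0,0.004,0.001,0.002,0])

```text
t: 9.0
ee_pos: [0.6029, 0.1731, 0.0782]
orientation: [0.183, -0.683, 0.183, 0.683]
contact_force: [-0.7, 0.3, 0.4]
gripper_width: 0.005
```

Call:
drive_tool(rows=[0.002,0,0,0,0.003,0,0,0,0.003,0,0,0])

```text
t: 9.3
ee_pos: [0.6034, 0.1731, 0.0757]
orientation: [-0.183, 0.683, -0.183, -0.683]
contact_force: [-0.7, -0.0, 1.9]
gripper_width: 0.009
```

Call:
drive_tool(rows=[0.001,0,0,0,0.002,0,0,0,0.003,0,0,0,0.003,0,0,0])

```text
t: 9.7
ee_pos: [0.6034, 0.1731, 0.0728]
orientation: [-0.183, 0.683, -0.183, -0.683]
contact_force: [-0.2, 0.4, 4.6]
gripper_width: 0.007
```

Call:
drive_tool(rows=[0.001,0,0,0,0.002,0,0,0,0.002,0,0,0])

```text
t: 10.0
ee_pos: [0.6034, 0.1731, 0.0708]
orientation: [-0.183, 0.683, -0.183, -0.683]
contact_force: [-0.7, 0.4, 4.7]
gripper_width: 0.007
```

Call:
drive_tool(rows=[0.001,0,0,0,0.001,0,0,0,0.001,0,0,0])

```text
t: 10.3
ee_pos: [0.6035, 0.1731, 0.0704]
orientation: [-0.183, 0.683, -0.183, -0.683]
contact_force: [-2.2, -0.5, 7.2]
gripper_width: 0.006
```

The force has risen above the spring's full-down value, so the button is on its stop. I'll let it up and retreat.

Call:
drive_tool(rows=[-0.004,0,0,0,-0.01,0,0,0,-0.03,0,0,0,-0.06,0,0,0,-0.1,0,0,0,-0.13,0,0,0,-0.13,0.02,0.028,0,-0.13,0.04,0.056,0,-0.13,0.06,0.084,0,-0.13,0.08,0.112,0,-0.13,0.1,0.14,0,-0.13,0.12,0.168,0,-0.13,0.14,0.196,0,-0.13,0.157,0.218,0,-0.13,0.157,0.218,0,-0.13,0.157,0.218,0,-0.13,0.157,0.218,0])

```text
t: 12.0
ee_pos: [0.3366, 0.1458, 0.1997]
orientation: [-0.183, 0.683, -0.183, -0.683]
contact_force: [0.2, -0.2, 0.1]
gripper_width: 0.001
```

Run:
```python
from plan import *
A=lambda d:np.degrees(np.arctan2(d[1],d[0]))
F={}
for n in ("top","scene"):
    f=arm.grab_frame(n)[:,:,::-1].copy(); F[n]=f; c=f[130:260,150:290] if n=="top" else f[120:235,170:290]
    cv2.imwrite(f"pics/{n}5.png",cv2.resize(c,None,fx=4.5,fy=4.5,interpolation=cv2.INTER_CUBIC))
    o=cv2.imread(f"pics/{n}3full.png"); d=np.abs(f.astype(int)-o).max(2)
    print(n,"reader diff",(d[165:235,185:265] if n=="top" else d[165:220,190:265]).max())
h=np.array([.5312,.1117])
m=cen(F["top"],(234,200,244,212),(5,90,60),(20,255,255)); t=ray("top",*m[:2],.085)[:2]; print(A(t-h))
```

```text
12.0 [0.33664545 0.14583287 0.19969761] [ 0.24592136 -0.18372901  0.11454092]
top reader diff 89
scene reader diff 92
-123.02633723514131
```

View pics/top5.png

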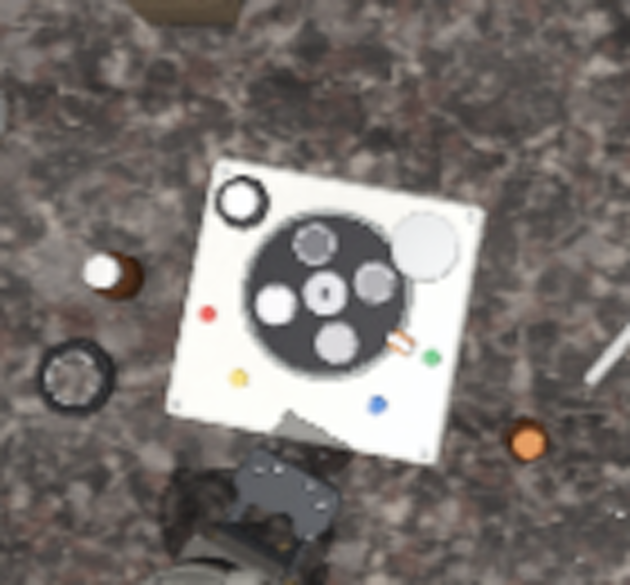

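View pics/scene5.png

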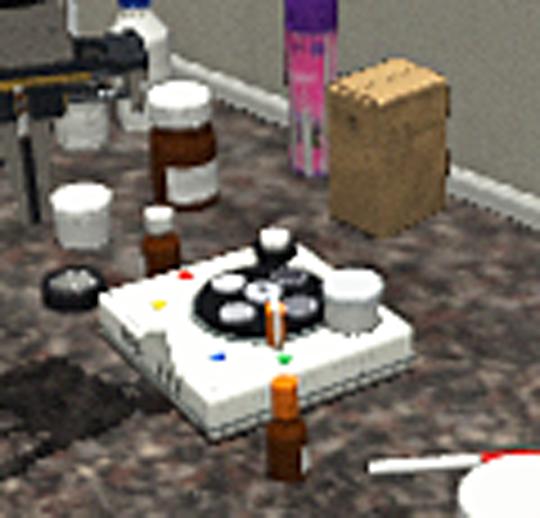

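The tab is unchanged at the green dot, the button is up and the bystanders are in place. The image difference is probably the arm's shadow edge on the housing.

```bash
python3 -c "
from workcell import arm
print(arm.finish_job())"
```

```text
the job is handed in; nothing more can be done
None
```

I pushed the tab counter-clockwise with the shut fingers until it pointed at the green dot (joint value +1.22). Then I pressed the read button straight down, let it up, and handed in at about 12 s of the 51 s allowed. No verdict was reported.

- **Tab:** my estimates of its final angle did not fully agree. They ranged from -121.8° to -124.2°, against the dot at about -121.7°. That is roughly 0 to 4 mm off at the dot, inside the 8 mm allowed, so I did not nudge it further. The picture after the press shows the tab unmoved, at about -123.0°.
- **Button:** the force held at about 4.7 N and then rose to 7.2 N as the fingers stopped going down, so I took it as fully pressed. It looks up again in the last pictures.
- **Surroundings:** the bottles, jars and tape near the reader look unmoved in the last pictures. I did not recheck the small beaker far to the right. The arm is clear, reading about 0.3 N, which is within sensor noise.
- **Check that failed:** comparing the reader pixel by pixel before and after the press was not clean, with differences up to 92 grey levels. I put this down to the arm's shadow edge and did not check further.

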